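# Point-and-check of the laid-out reagents

## Task

Do the pre-lesson point-and-check: point down at the lid of the cream jar with the black lid, fingertips two or three centimetres above its centre, and stay there for two seconds; then point in the same way at the open mouth of the amber glass beaker for two seconds. Then push the green button on the check box fully down to record the check, let it come back up and move clear. Do not point at any other vessel on the way (pass around it or a hand's breadth above it), do not press the red button, and do not touch, move or lift any vessel or other loose thing.

Things in the scene. Friction and masses are not known exactly. Their poses are not given: they have to be found in the camera images.
- cream_black_jar: The first thing to point at: cream-coloured body, black lid; round screw-top jar, 82 mm diameter with a 62 mm lid, 100 mm tall, upright and loose; origin at the centre of its underside, z up
- cream_black_jar_top (a point): centre of the top of that jar's black lid, 100 mm above the table
- amber_beaker: The second thing to point at: open, empty beaker of see-through amber-orange glass, 68 mm diameter, 90 mm tall, wall 3 mm, a small spout sticking out 10 mm at the rim, upright and loose; origin at the centre of its underside, z up
- amber_beaker_top (a point): centre of the amber beaker's open mouth, level with its rim, 90 mm above the table
- cream_white_jar: Not to be pointed at: cream-coloured body, WHITE lid; round screw-top jar, 82 mm diameter with a 62 mm lid, 100 mm tall, upright and loose; origin at the centre of its underside, z up
- cream_white_jar_top (a point): centre of the top of its white lid
- amber_jar: Not to be pointed at: brown-amber body, black lid; round screw-top jar, 82 mm diameter with a 62 mm lid, 100 mm tall, upright and loose; origin at the centre of its underside, z up
- amber_jar_top (a point): centre of the top of its black lid
- clear_beaker: Not to be pointed at: open, empty beaker of clear glass, 84 mm diameter, 105 mm tall, upright and loose; origin at the centre of its underside, z up
- clear_beaker_top (a point): centre of its open mouth, level with the rim
- check_box: Low grey box with a bright top plate, 75 mm (x) by 150 mm (y), 30 mm tall, fixed to the table, between the robot and the vessels; turned by up to 17 degrees; origin at the centre of its underside. Two round push buttons stand on it, 80 mm apart: green at its +y end, red at its -y end
- green_button_top (a point): centre of the top face of the green button (32 mm diameter, pressed straight down), 52 mm above the table when up; its black round housing lies below the top
- green_button (a joint): travel of the green button in m: 0 up, 0.006 fully down; it springs back by itself; fully down takes 5 N
- red_button_top (a point): centre of the top face of the red button, same size; leave it alone
- red_button (a joint): travel of the red button in m: 0 up, 0.006 fully down
- wash_bottle: bystander: white plastic wash bottle with red cap and bent red spout, 70 mm diameter, 160 mm tall, loose, at the back; origin at the centre of its underside
- tube_rack: bystander: wooden rack, 60 by 200 mm, with five test tubes up to 112 mm high, loose, at the back; origin at the centre of its underside
- spatula: bystander: small spatula with wooden handle lying on the table, 180 mm long, loose, at the back left; origin on its underside

How it is judged:
By the outcome, as a careful person would: the job done as asked, in the order asked, and still so for the second after the job is handed in, with the robot touching nothing.
It also fails if it takes over 58 s, if anything falls off the work surface, if the arm or the gripper's body presses on something with over 40 N, if the wrist force passes 120 N, or if a joint passes its speed limit or range.

## Robot

A 7-joint arm with a two-finger parallel gripper is mounted at the origin on the work surface. World frame = base frame: x ahead of the robot, y to its left, z up, the work surface at z = 0. Lengths are in mm, angles in rad, forces in N, time in s.
With the tool pointing down it reaches from about 400 to 875 mm from the base axis. Payload 4.4 kg.
Tool frame: the origin (TCP) lies at the very end of the fingers, on their centre line; the grasp point (between the pads) lies ctrl.grip_depth behind it (ctrl.grip_depth is the distance from the TCP to the grasp point, in mm); y points along the fingers, x is the direction in which the jaws open and shut, and the axes are right-handed (so a half turn about y gives the same grasp; the last joint's range is limited). The gripper opens to 85 mm and grips with 20 to 120 N. Pads are 22 mm wide; open, the fingers measure 114 mm over their backs; the gripper's body (76 mm by 85 mm) begins 54 mm behind the grasp point. The pads swing forward as they close: fully open they stand 13 mm farther back than shut.
Start: joints at [-0.066, 0.628, 0.038, 1.517, -0.027, 0.996, -0.02], TCP at [650.014, 0.027, 231.313] pointing down, gripper open.
Joint ranges: [-3.06, 3.06], [-0.37, 2.12], [-1.25, 1.32], [0.18, 2.47], [-1.1, 4.24], [0.23, 1.98], [-2.94, 2.94]. Speed limits (rad/s): [2.57, 2.57, 3.14, 3.14, 3.14, 3.14, 3.14].

## Interface

Orientations are given as [roll, pitch, yaw] about the fixed x, y, z axes, in that order (R = Rz(yaw) Ry(pitch) Rx(roll)).
In Python, from cell import ctrl gives the robot as it stands.
- The arm moves only by the tool apply_moves, never from a script. Its argument "motion" is a list of rows, each a list of 5 numbers: the shift along the tool's x, y, z in cm, then the turn about the tool's y in rad, then the finger opening in cm, from 0 to 8.54. In form: [[tx, ty, tz, roll, hand], ...]. A call has 1 to 20 rows; each row is the pose to reach, as a shift and turn from the pose commanded when the call began, along the tool's axes at that moment; what a row does not reach only later rows make up. A row lasts 1/8 s, in which the tool goes at most 62.5 mm and 10.7 degrees, less where a joint would pass 70% of its speed; a pose out of reach is approached as far as the arm can. A call with a gripper value outside its range is refused whole. The fingers move at their own pace and stop on an object; the grip force is fixed at half the most. Time passes only in rows, so rows that repeat a pose let the fingers close. It gives the time, the measured TCP pose, the force and the opening at its end, in the units of the state.
- ctrl.read_state(): the state, without advancing time (a new reading comes with each control period).
- ctrl.get_image(name): name is "scene" or "side" or "wrist"; returns a dict with "image" (384x512x3 uint8, red, green, blue), "vfov" (degrees; the focal length in pixels is half the picture's height over the tangent of half this angle, whatever the lens; pixels are square), "cx", "cy" (the principal point, pixels), "extrinsics" (4x4, takes a point from world to camera coordinates); the wrist camera has in their place "tool_from_camera" (4x4, takes a point from camera to tool coordinates, whose origin is the TCP and whose axes are the tool frame's). Camera axes: x right, y up, looking along -z (the intrinsics and any distortion apply to the point x, -y, -z); pixel columns grow to the right and rows downward; lengths in mm; the calibration is good to about 2 mm. The wrist camera is an equidistant fisheye: a pixel r from the principal point sees the ray r / f radians off the axis. A picture is of the moment at which its call begins: read the wrist's pose just before it. There is no depth.
- ctrl.finish_job(): hands the job in, once; it reports no verdict.
Trained networks look in a picture, given as the dict that the camera call returned (one of the last four; its "shot" number tells which), for a name from the list of things; names that differ only in an ending like _2 or _b are one class to them, and where a whole thing is asked for, a point or a joint stands for the part that bears it (a point fixed in the world has none). Each returns a list of dicts, best first, with "confidence" (0 to 1); they miss things now and then, are a little off and sometimes report something else, mostly with a low value. They report only what shows in the picture. A call takes as long as a camera call.
- ctrl.search_frame(picture, query): "location" ([x, y, z] in mm, in world coordinates, good to about 4 mm: the middle of the surface that is visible of it).
- ctrl.mark_of(picture, query): "location" ([x, y, z] in mm, in world coordinates, good to about 4 mm: a listed point, or the origin of a listed thing).
The state is a dict: "clock": time; "qpos": joint angles; "qd": joint speeds; "tau": joint torques, N m; "eef_pos": TCP position; "tool_rot": TCP orientation; "force": force on the tool from outside, world axes, zero at the start; "torque": the same for the moment, N m; "width": finger opening in mm.
Only numpy, scipy, OpenCV 4.12 (cv2) and the standard library are available. Lean on these libraries where they do the work, as an engineer would, in place of code of your own. Each camera call takes 0.05 s, during which the arm holds its last target.

## Working session

There is one attempt and no reset: what is moved stays moved. The work goes in short steps, Python scripts to look and compute and a tool call to move; the robot and the scene stay as the last step left them, time stands still between calls to the robot, and variables do not carry over. Pictures are saved under pics/ and viewed, and the job is handed in when it is done.

Besides the shell and the picture viewer there is one more tool, called after "Request:" as a command line: name --pt "numbers of a row" for each row, then --argument value for the rest. apply_moves: Moves the arm, as the interface text tells. Its arguments: {"type":"object","properties":{"motion":{"type":"array","items":{"type":"array","items":{"type":"number"}}}},"required":["motion"]}

```bash
mkdir -p pics; python3 - <<'E'
from cell import ctrl
import cv2,numpy as np
s=ctrl.read_state();print({k:np.round(s[k],3) for k in("clock","eef_pos","tool_rot","width","force")}, ctrl.grip_depth)
for n in("scene","side","wrist"):
    p=ctrl.get_image(n);cv2.imwrite(f"pics/{n}0.png",p["image"][:,:,::-1])
    for q in["cream_black_jar_top","amber_beaker_top","cream_white_jar_top","amber_jar_top","clear_beaker_top","green_button_top","red_button_top","wash_bottle","tube_rack","check_box"]:
        r=ctrl.mark_of(p,q)
        print(n,q,[(np.round(d["location"]).tolist(),round(d["confidence"],2)) for d in r[:2]])
E
```

```text
{'clock': np.float64(0.0), 'eef_pos': array([6.49387e+02, 3.50000e-02, 2.30398e+02]), 'tool_rot': array([-1.571,  0.002,  0.   ]), 'width': np.float64(85.505), 'force': array([-1.235,  0.331,  0.342])} 18.700000000000003
scene cream_black_jar_top [([596.0, 142.0, 97.0], 0.95), ([511.0, 327.0, 99.0], 0.36)]
scene amber_beaker_top [([512.0, -325.0, 92.0], 0.62)]
scene cream_white_jar_top [([509.0, 332.0, 102.0], 0.74), ([690.0, 374.0, -4.0], 0.17)]
scene amber_jar_top [([643.0, 2.0, 100.0], 0.82)]
scene clear_beaker_top [([643.0, -168.0, 110.0], 0.91)]
scene green_button_top [([467.0, 136.0, 52.0], 0.43), ([643.0, 3.0, 98.0], 0.41)]
scene red_button_top [([470.0, 59.0, 51.0], 0.39)]
scene wash_bottle [([724.0, -301.0, -1.0], 0.76)]
scene tube_rack [([779.0, 20.0, -2.0], 0.86)]
scene check_box [([467.0, 97.0, 4.0], 0.76)]
side cream_black_jar_top [([596.0, 136.0, 100.0], 0.94)]
side amber_beaker_top [([509.0, -326.0, 88.0], 0.88)]
side cream_white_jar_top [([509.0, 320.0, 97.0], 0.79)]
side amber_jar_top [([638.0, 2.0, 98.0], 0.86)]
side clear_beaker_top [([648.0, -173.0, 108.0], 0.7), ([465.0, 97.0, 1.0], 0.38)]
side green_button_top [([464.0, 134.0, 55.0], 0.49)]
side red_button_top [([467.0, 61.0, 51.0], 0.67)]
side wash_bottle [([723.0, -306.0, -2.0], 0.92)]
side tube_rack [([778.0, 18.0, 1.0], 0.97)]
side check_box [([468.0, 98.0, 2.0], 0.96)]
wrist cream_black_jar_top [([596.0, 142.0, 100.0], 0.69)]
wrist amber_beaker_top []
wrist cream_white_jar_top []
wrist amber_jar_top [([640.0, 4.0, 100.0], 0.56)]
wrist clear_beaker_top [([471.0, 57.0, 53.0], 0.31)]
wrist green_button_top [([468.0, 134.0, 52.0], 0.58)]
wrist red_button_top []
wrist wash_bottle [([725.0, -306.0, -4.0], 0.88)]
wrist tube_rack [([776.0, 23.0, 2.0], 0.69)]
wrist check_box [([468.0, 97.0, 2.0], 0.65)]
```

View pics/scene0.png

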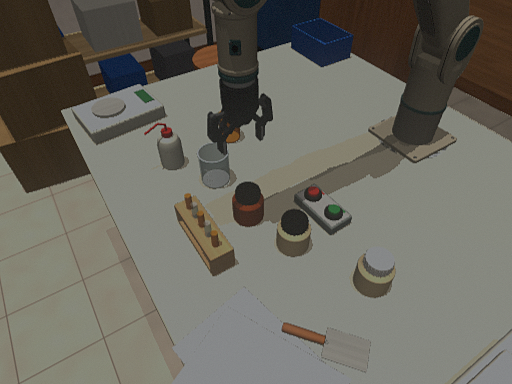

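View pics/side0.png

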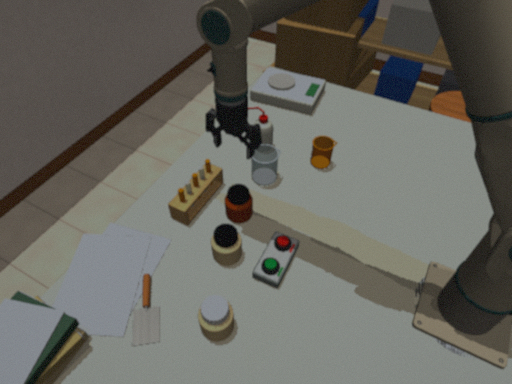

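View pics/wrist0.png

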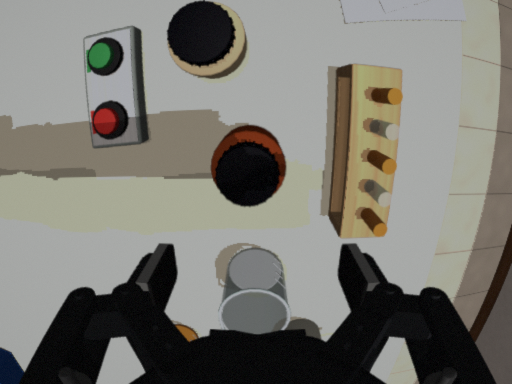

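The pictures agree with the networks. In the scene view the cream jar with the black lid is at (294,230), the white-lid jar at (375,270), the amber jar at (248,203), the clear beaker at (215,165) and the green button at (333,212). The amber beaker is at (322,150) in the side view. I'll close the fingers and move over the first jar while staying high.

Request:
apply_moves --pt "0 -1 0 0 0" --pt "-1 -2 2 0 0" --pt "-2 -2 4.5 0 0" --pt "-3 -2 7 0 0" --pt "-4 -2 9.5 0 0" --pt "-5 -2 12 0 0" --pt "-5.3 -2 13.5 0 0" --pt "-5.4 -2 14 0 0" --pt "-5.4 -2 14 0 0" --pt "-5.4 -2 14 0 0"

```text
clock: 2.9
eef_pos: [596.4, 138.7, 251.3]
tool_rot: [-1.572, -0.0, -0.002]
force: [0.1, -1.0, 0.7]
width: 0.1
```

```bash
python3 - <<'E'
from cell import ctrl
import cv2,numpy as np
s=ctrl.read_state();print({k:np.round(s[k],3) for k in("clock","eef_pos","tool_rot","width","force")})
for n in("wrist","scene","side"):
    p=ctrl.get_image(n);cv2.imwrite(f"pics/{n}1.png",p["image"][:,:,::-1])
    for q in["cream_black_jar_top","amber_beaker_top","green_button_top"]:
        r=ctrl.mark_of(p,q)
        print(n,q,[(np.round(d["location"]).tolist(),round(d["confidence"],2)) for d in r[:2]])
E
```

```text
{'clock': np.float64(2.9), 'eef_pos': array([596.379, 138.686, 251.282]), 'tool_rot': array([-1.572, -0.   , -0.002]), 'width': np.float64(0.125), 'force': array([ 0.052, -0.966,  0.68 ])}
wrist cream_black_jar_top [([598.0, 140.0, 100.0], 0.9)]
wrist amber_beaker_top []
wrist green_button_top [([467.0, 133.0, 53.0], 0.68)]
scene cream_black_jar_top [([596.0, 143.0, 97.0], 0.98), ([513.0, -322.0, 1.0], 0.27)]
scene amber_beaker_top [([512.0, -325.0, 93.0], 0.95), ([470.0, 58.0, 51.0], 0.16)]
scene green_button_top [([513.0, -323.0, 93.0], 0.68), ([466.0, 137.0, 51.0], 0.66)]
side cream_black_jar_top [([595.0, 140.0, 100.0], 0.81)]
side amber_beaker_top [([510.0, -323.0, 90.0], 0.78), ([688.0, 376.0, -2.0], 0.7)]
side green_button_top [([510.0, -319.0, -5.0], 0.51), ([463.0, 135.0, 55.0], 0.42)]
```

View pics/wrist1.png

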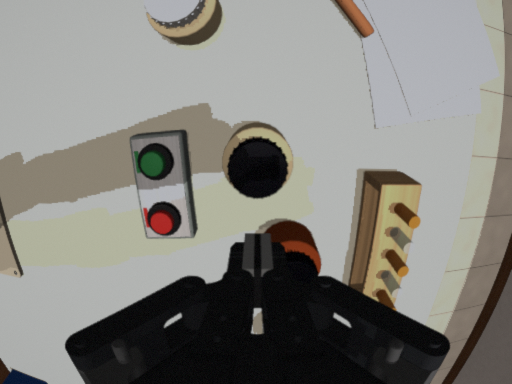

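In the wrist view the black lid is at (258,167), the green button at (152,161) and the closed fingers are over the jar. The measurements put the jar at about (596,140), so the TCP is centred. Next I go down to about 25 mm above the lid and hold.

Request:
apply_moves --pt "0 2 0.1 0 0" --pt "0 4 0.1 0 0" --pt "0 6 0.1 0 0" --pt "0 8 0.1 0 0" --pt "0 10 0.1 0 0" --pt "0 11.5 0.1 0 0" --pt "0 12.3 0.1 0 0" --pt "0 12.6 0.1 0 0" --pt "0 12.6 0.1 0 0" --pt "0 12.6 0.1 0 0"

```text
clock: 4.75
eef_pos: [596.5, 141.1, 125.9]
tool_rot: [-1.57, -0.001, -0.0]
force: [0.3, 0.1, 0.3]
width: 0.3
```

```bash
python3 - <<'E'
from cell import ctrl
import cv2
p=ctrl.get_image("side");cv2.imwrite("pics/side2.png",p["image"][150:320,130:330,::-1].repeat(3,0).repeat(3,1))
E
```

```text
(no output)
```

View pics/side2.png

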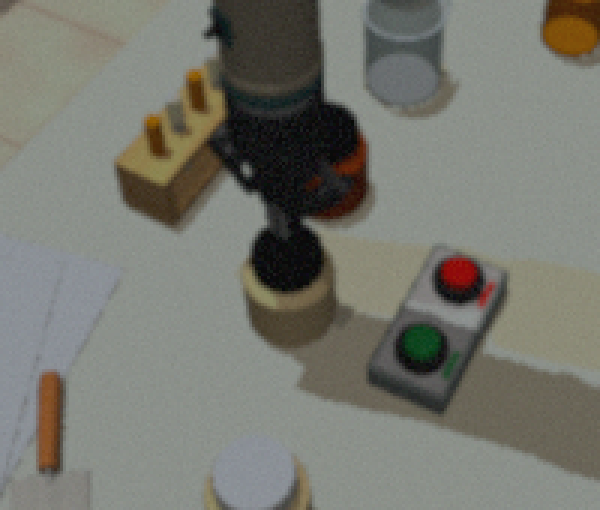

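The side view shows the fingertips just above the centre of the black lid with nothing touching. Holding there.

Request:
apply_moves --pt "0 0 0 0 0" --pt "0 0 0 0 0" --pt "0 0 0 0 0" --pt "0 0 0 0 0" --pt "0 0 0 0 0" --pt "0 0 0 0 0" --pt "0 0 0 0 0" --pt "0 0 0 0 0" --pt "0 0 0 0 0" --pt "0 0 0 0 0" --pt "0 0 0 0 0" --pt "0 0 0 0 0" --pt "0 0 0 0 0" --pt "0 0 0 0 0" --pt "0 0 0 0 0" --pt "0 0 0 0 0" --pt "0 0 0 0 0" --pt "0 0 0 0 0" --pt "0 0 0 0 0" --pt "0 0 0 0 0"

```text
clock: 7.3
eef_pos: [596.0, 141.1, 125.3]
tool_rot: [-1.571, -0.0, -0.0]
force: [0.1, -0.4, -0.2]
width: 0.5
```

Request:
apply_moves --pt "0 -2 0 0 0" --pt "0 -5 0 0 0" --pt "0 -9 0 0 0" --pt "0 -13 0 0 0" --pt "-1 -14 -2 0 0" --pt "-2 -14 -5 0 0" --pt "-3 -14 -9 0 0" --pt "-4 -14 -13 0 0" --pt "-5 -14 -17 0 0" --pt "-6 -14 -21 0 0" --pt "-7 -14 -25 0 0" --pt "-8 -14 -29 0 0" --pt "-8.5 -14 -33 0 0" --pt "-8.5 -14 -37 0 0" --pt "-8.5 -14 -41 0 0" --pt "-8.5 -14 -44 0 0" --pt "-8.5 -14 -46 0 0" --pt "-8.5 -14 -46.5 0 0" --pt "-8.5 -14 -46.5 0 0" --pt "-8.5 -14 -46.5 0 0"

```text
clock: 9.8
eef_pos: [511.4, -322.4, 265.3]
tool_rot: [-1.57, -0.0, 0.002]
force: [0.3, -0.5, -0.1]
width: -0.3
```

```bash
python3 - <<'E'
from cell import ctrl
import cv2,numpy as np
s=ctrl.read_state();print({k:np.round(s[k],3) for k in("clock","eef_pos","tool_rot","width","force")})
for n in("wrist","scene","side"):
    p=ctrl.get_image(n);cv2.imwrite(f"pics/{n}3.png",p["image"][:,:,::-1])
    for q in["amber_beaker_top","amber_beaker","green_button_top","cream_black_jar_top"]:
        r=ctrl.mark_of(p,q)
        print(n,q,[(np.round(d["location"]).tolist(),round(d["confidence"],2)) for d in r[:2]])
E
```

```text
{'clock': np.float64(9.8), 'eef_pos': array([ 511.405, -322.358,  265.293]), 'tool_rot': array([-1.57 , -0.   ,  0.002]), 'width': np.float64(-0.251), 'force': array([ 0.35 , -0.533, -0.072])}
wrist amber_beaker_top [([513.0, -322.0, 87.0], 0.55)]
wrist amber_beaker [([509.0, -324.0, 1.0], 0.84), ([650.0, -174.0, -2.0], 0.66)]
wrist green_button_top []
wrist cream_black_jar_top []
scene amber_beaker_top [([513.0, -324.0, 90.0], 0.56)]
scene amber_beaker [([511.0, -321.0, 0.0], 0.79)]
scene green_button_top [([466.0, 140.0, 52.0], 0.51)]
scene cream_black_jar_top [([596.0, 146.0, 98.0], 0.9)]
side amber_beaker_top [([510.0, -322.0, 92.0], 0.91), ([780.0, 19.0, -1.0], 0.62)]
side amber_beaker [([511.0, -320.0, -2.0], 0.74)]
side green_button_top [([463.0, 132.0, 52.0], 0.48)]
side cream_black_jar_top [([595.0, 139.0, 102.0], 0.78)]
```

View pics/wrist3.png

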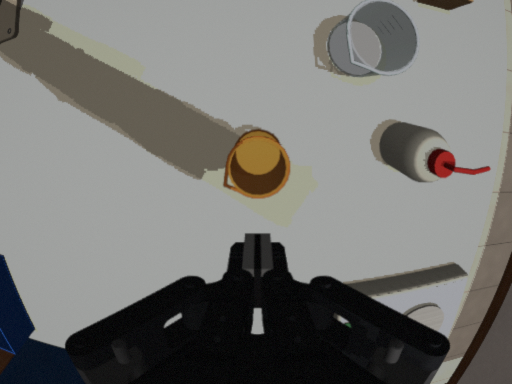

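View pics/side3.png

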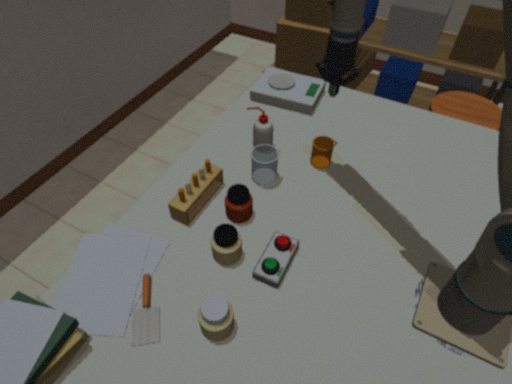

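The wrist view shows the amber beaker's mouth at (258,165), in line with the fingers. The clear beaker at (382,38) and the wash bottle at (415,155) are well away. The beaker is at about (511,-323), so I go down to 25 mm above the rim.

Request:
apply_moves --pt "0 2 0 0 0" --pt "0 5 0 0 0" --pt "0 8 0 0 0" --pt "0 11 0 0 0" --pt "0 13.3 0 0 0" --pt "0 14.5 0 0 0" --pt "0 15 0 0 0" --pt "0 15 0 0 0" --pt "0 15 0 0 0" --pt "0 15 0 0 0"

```text
clock: 11.8
eef_pos: [511.4, -324.2, 116.0]
tool_rot: [-1.571, -0.001, -0.0]
force: [-0.0, 0.5, 0.9]
width: -0.1
```

```bash
python3 - <<'E'
from cell import ctrl
import cv2
p=ctrl.get_image("side");cv2.imwrite("pics/side4.png",p["image"][70:220,230:430,::-1].repeat(3,0).repeat(3,1))
E
```

```text
(no output)
```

View pics/side4.png

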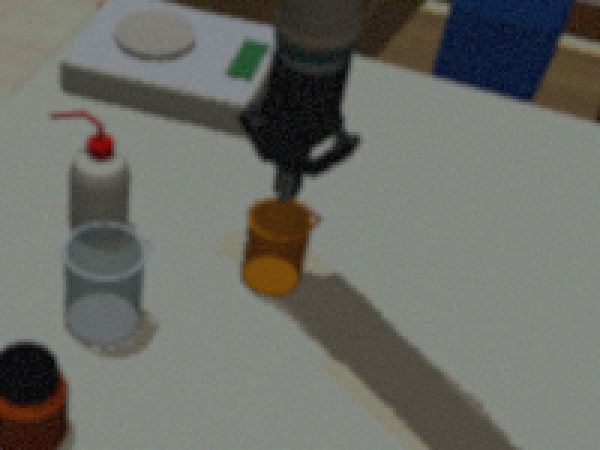

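The side view shows the fingertips just above the middle of the amber beaker's mouth. I hold there, then move over to the green button at height.

Request:
apply_moves --pt "0 0 0 0 0" --pt "0 0 0 0 0" --pt "0 0 0 0 0" --pt "0 0 0 0 0" --pt "0 0 0 0 0" --pt "0 0 0 0 0" --pt "0 0 0 0 0" --pt "0 0 0 0 0" --pt "0 0 0 0 0" --pt "0 0 0 0 0" --pt "0 0 0 0 0" --pt "0 0 0 0 0" --pt "0 0 0 0 0" --pt "0 0 0 0 0" --pt "0 0 0 0 0" --pt "0 0 0 0 0" --pt "0 0 0 0 0" --pt "0 0 0 0 0" --pt "0 0 0 0 0" --pt "0 0 0 0 0"

```text
clock: 14.35
eef_pos: [511.0, -323.9, 115.3]
tool_rot: [-1.571, 0.0, 0.0]
force: [-0.2, 0.3, 0.2]
width: 0.3
```

Request:
apply_moves --pt "0 -2 0 0 0" --pt "0 -5 0 0 0" --pt "0 -9 0 0 0" --pt "0 -12 0 0 0" --pt "-1 -13 2 0 0" --pt "-2 -13 5 0 0" --pt "-3 -13 9 0 0" --pt "-4 -13 13 0 0" --pt "-4.5 -13 17 0 0" --pt "-4.5 -13 21 0 0" --pt "-4.5 -13 25 0 0" --pt "-4.5 -13 29 0 0" --pt "-4.5 -13 33 0 0" --pt "-4.5 -13 37 0 0" --pt "-4.5 -13 41 0 0" --pt "-4.5 -13 44 0 0" --pt "-4.5 -13 45.5 0 0" --pt "-4.5 -13 45.9 0 0" --pt "-4.5 -13 45.9 0 0" --pt "-4.5 -13 45.9 0 0"

```text
clock: 16.85
eef_pos: [466.1, 133.6, 245.3]
tool_rot: [-1.571, 0.0, -0.002]
force: [0.5, 0.4, 0.5]
width: 0.1
```

```bash
python3 - <<'E'
from cell import ctrl
import cv2,numpy as np
s=ctrl.read_state();print({k:np.round(s[k],3) for k in("clock","eef_pos","tool_rot","width","force")})
for n in("wrist","scene","side"):
    p=ctrl.get_image(n);cv2.imwrite(f"pics/{n}5.png",p["image"][:,:,::-1])
    for q in["green_button_top","red_button_top"]:
        r=ctrl.mark_of(p,q)
        print(n,q,[(np.round(d["location"]).tolist(),round(d["confidence"],2)) for d in r[:2]])
E
```

```text
{'clock': np.float64(16.85), 'eef_pos': array([466.129, 133.63 , 245.33 ]), 'tool_rot': array([-1.571,  0.   , -0.002]), 'width': np.float64(0.099), 'force': array([0.465, 0.406, 0.459])}
wrist green_button_top [([470.0, 133.0, 54.0], 0.61)]
wrist red_button_top [([469.0, 62.0, 56.0], 0.91)]
scene green_button_top [([467.0, 138.0, 54.0], 0.52), ([511.0, 326.0, 102.0], 0.48)]
scene red_button_top [([468.0, 58.0, 53.0], 0.51), ([511.0, -327.0, 88.0], 0.27)]
side green_button_top [([467.0, 136.0, 54.0], 0.7)]
side red_button_top [([469.0, 62.0, 49.0], 0.62)]
```

View pics/wrist5.png

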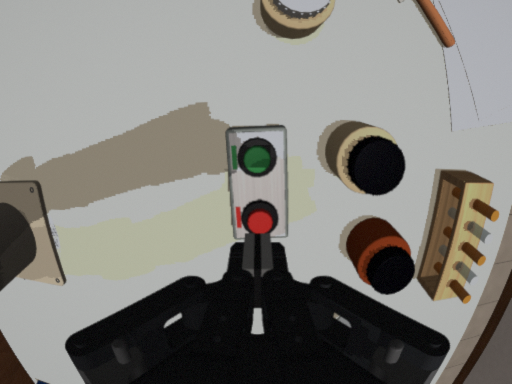

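The wrist view shows the green button at (257,159) and red at (260,222). The fused green position is about (467,136,52). I go down to about 10 mm above it.

Request:
apply_moves --pt "0 2 0.1 0 0" --pt "0 5 0.1 0 0" --pt "0 8 0.1 0 0" --pt "0 11 0.1 0 0" --pt "0 14 0.1 0 0" --pt "0 16.5 0.1 0 0" --pt "0 17.8 0.1 0 0" --pt "0 18.3 0.1 0 0" --pt "0 18.3 0.1 0 0" --pt "0 18.3 0.1 0 0"

```text
clock: 18.55
eef_pos: [466.6, 136.2, 63.1]
tool_rot: [-1.57, -0.001, -0.0]
force: [0.8, -0.5, 0.1]
width: -0.0
```

```bash
python3 - <<'E'
from cell import ctrl
import cv2
p=ctrl.get_image("side");cv2.imwrite("pics/side6.png",p["image"][170:320,180:380,::-1].repeat(3,0).repeat(3,1))
p=ctrl.get_image("scene");cv2.imwrite("pics/scene6.png",p["image"][120:270,230:430,::-1].repeat(3,0).repeat(3,1))
E
```

```text
(no output)
```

View pics/side6.png

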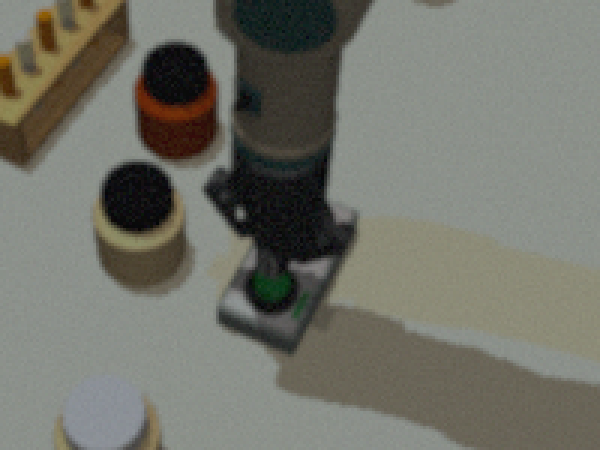

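View pics/scene6.png

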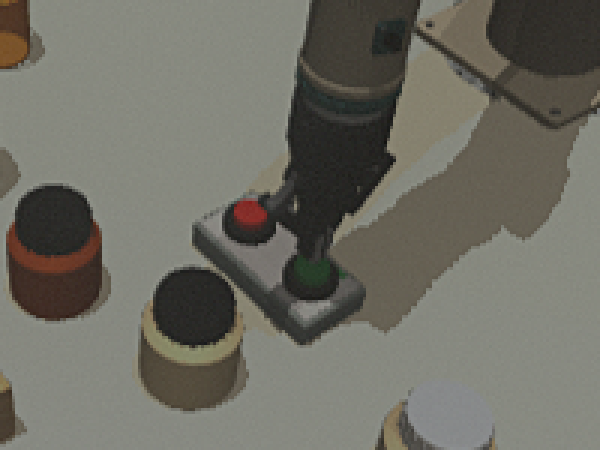

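Both views show the fingertips just above the green button, with the red button clear. Now I press down to about z = 46 in small steps.

Request:
apply_moves --pt "0 0.4 0 0 0" --pt "0 0.8 0 0 0" --pt "0 1.0 0 0 0" --pt "0 1.2 0 0 0" --pt "0 1.4 0 0 0" --pt "0 1.6 0 0 0" --pt "0 1.6 0 0 0" --pt "0 1.6 0 0 0"

```text
clock: 19.65
eef_pos: [465.9, 136.0, 46.4]
tool_rot: [-1.571, 0.0, -0.0]
force: [-2.0, -1.4, 5.3]
width: 0.0
```

Request:
apply_moves --pt "0 0.1 0 0 0" --pt "0 0.2 0 0 0" --pt "0 0.2 0 0 0" --pt "0 0.2 0 0 0"

```text
clock: 20.15
eef_pos: [465.9, 136.0, 45.8]
tool_rot: [-1.571, -0.0, -0.0]
force: [-5.2, -1.0, 21.2]
width: -0.2
```

The force rose to 21 N with z stopped at 45.8 mm, so the button is on its end stop and fully down. Releasing and moving clear.

Request:
apply_moves --pt "0 -0.5 0 0 0" --pt "0 -1.2 0 0 0" --pt "0 -2.5 0 0 0" --pt "0 -5 0 0 0" --pt "0 -8 0 0 0" --pt "0 -11 0 0 0" --pt "0 -14 0 0 0" --pt "0 -17 0 0 0" --pt "0 -19 0 0 0" --pt "0 -20 0 0 0" --pt "0 -20 0 0 0" --pt "0 -20 0 0 0" --pt "0 -20 0 0 0"

```text
clock: 21.78
eef_pos: [465.5, 135.9, 243.5]
tool_rot: [-1.571, 0.002, -0.0]
force: [0.6, -0.7, -0.3]
width: 0.2
```

```bash
python3 - <<'E'
from cell import ctrl
import cv2,numpy as np
s=ctrl.read_state();print({k:np.round(s[k],3) for k in("clock","eef_pos","force")})
for n in("side","wrist"):
    p=ctrl.get_image(n);cv2.imwrite(f"pics/{n}7.png",p["image"][:,:,::-1])
    for q in["green_button_top","cream_black_jar_top","amber_beaker_top","amber_jar_top","clear_beaker_top","cream_white_jar_top"]:
        r=ctrl.mark_of(p,q)
        print(n,q,[(np.round(d["location"]).tolist(),round(d["confidence"],2)) for d in r[:1]])
E
```

```text
{'clock': np.float64(21.775), 'eef_pos': array([465.514, 135.866, 243.493]), 'force': array([ 0.569, -0.697, -0.302])}
side green_button_top [([464.0, 132.0, 55.0], 0.56)]
side cream_black_jar_top [([598.0, 141.0, 99.0], 0.71)]
side amber_beaker_top [([510.0, -326.0, 91.0], 0.56)]
side amber_jar_top [([642.0, 4.0, 96.0], 0.73)]
side clear_beaker_top [([650.0, -174.0, 105.0], 0.58)]
side cream_white_jar_top [([510.0, 324.0, 98.0], 0.65)]
wrist green_button_top []
wrist cream_black_jar_top [([598.0, 141.0, 102.0], 0.98)]
wrist amber_beaker_top []
wrist amber_jar_top []
wrist clear_beaker_top []
wrist cream_white_jar_top []
```

View pics/side7.png

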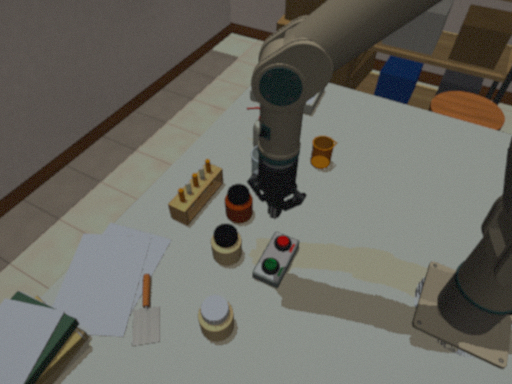

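The side view shows the gripper clear, the green button back up at (270,265), and every vessel where it started. Handing in.

```bash
python3 -c "
from cell import ctrl
print(ctrl.finish_job())"
```

```text
the job is handed in; nothing more can be done
None
```

The point-and-check is done in the order asked and handed in at about 22 s of the 58 s limit.

- **Black-lid cream jar:** the closed fingertips held about 25 mm above the lid centre for 2.5 s, with the TCP at (596, 141, 125) against a measured lid centre of about (596, 140, 100).
- **Amber beaker:** the fingertips held about 25 mm above the mouth for 2.5 s, with the TCP at (511, -324, 115) against a measured centre of about (511, -323, 90).
- **Green button:** it was pressed to its end stop. The TCP stopped at z = 45.8 mm, with a 21 N upward reaction. I then released it and rose to z = 243 mm.
- **Other vessels:** all travel between targets was at z of about 245–265 mm, well over a hand's breadth above every vessel. The red button was not touched.

**Last checks:** in the final side view the vessels' positions were unchanged within the networks' accuracy. The green button reads as up, at z of about 55 mm, and looks up in the picture. The tool force was about 0.

**Checks that fell short:** the last wrist picture identified only the cream jar; it reported neither the green button nor the other vessels. The networks also gave a few low-confidence wrong matches along the way, which I discarded against the pictures. The button's joint travel can't be read directly, so "fully down" rests on the height and the force rise.

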